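Shut and pin the medicine rack

ROBOT

A 6-joint arm with a two-finger parallel gripper is mounted at the origin on the work surface. World frame = base frame: x ahead of the robot, y to its left, z up, the work surface at z = 0. Lengths are in m, angles in degrees, forces in N, time in s.
With the tool pointing down it reaches from about 0.375 to 0.975 m from the base axis. Payload 3.8 kg.
Tool frame: the origin (TCP) lies at the very end of the fingers, on their centre line; the grasp point (between the pads) lies 19 mm behind it; z points along the fingers, y is the line along which they close (so a half turn about z gives the same grasp; the last joint's range is limited). The gripper opens to 85 mm and grips with 20 to 120 N. Pads are 22 mm wide; open, the fingers measure 114 mm over their backs; the gripper's body (76 mm by 85 mm) begins 54 mm behind the grasp point. The pads swing forward as they close: fully open they stand 13 mm farther back than shut.
Start: joints at [66.24, 15.12, 91.902, -0, 72.978, -2.114], TCP at [0.249, 0.627, 0.231] pointing down, gripper open.
Joint ranges: [-150.88, 150.88], [-54.13, 125.18], [17.81, 147.31], [-75.09, 255.09], [0, 152.58], [-146.25, 146.25]. Speed limits (degrees/s): [147.25, 147.25, 180, 180, 180, 180].

INTERFACE

Orientations are given as a 3x3 rotation matrix whose columns are the frame's x, y, z axes.
In Python, from workcell import state, camera, camera_model, job_done, look_for, landmark_of gives the robot as it stands.
- The arm moves only by the tool drive_tool, never from a script. Its argument "deltas" is one flat list of numbers, 7 for each row, row after row: the gripper's target within -1 to 1 (shut at 1, half-way at 0, fully open at -1), then the shift along the tool's x, y, z scaled (see below), then the turn, a rotation vector about the tool's x, y, z scaled (see below). A call has 1 to 8 rows; each row is the pose to reach, as a shift and turn from the pose commanded when the call began, along the tool's axes at that moment; what a row does not reach only later rows make up. The controller multiplies each number of a shift by 0.2 m and each number of a turn by 120 degrees. A row lasts 1/12 s, in which the tool goes at most 41.7 mm and 7.16 degrees, less where a joint would pass 70% of its speed; a pose out of reach is approached as far as the arm can. A call with a number of a shift or a turn outside -1 to 1 is refused whole. A call with a gripper value outside its range is refused whole. The fingers move at their own pace and stop on an object; the grip force is fixed at half the most. Time passes only in rows, so rows that repeat a pose let the fingers close. It gives the time, the measured TCP pose, the force, the opening and the grip force at its end, in the units of the state.
- state(): the state, without advancing time (a new reading comes with each control period).
- camera(name): name is "scene" or "top" or "wrist"; returns (picture, depth): 480x640x3 uint8, blue, green, red; 480x640 float32, m along the optical axis (not along the pixel's ray), 0 where there is no reading.
- camera_model(name): a dict with "camera_matrix" (3x3 intrinsics, pixels), "world_from_camera" (4x4, takes a point from camera to world coordinates); the wrist camera has in their place "mount" (4x4, takes a point from camera to tool coordinates, whose origin is the TCP and whose axes are the flange's). Camera axes: x right, y up, looking along -z (the intrinsics and any distortion apply to the point x, -y, -z); pixel columns grow to the right and rows downward; lengths in m; the calibration is good to about 2 mm. A picture is of the moment at which its call begins: read the wrist's pose just before it. camera_model takes no time and is no camera call.
- job_done(): hands the job in; it is judged then, once.
Trained networks look in the newest picture that a camera, given by its name, has taken for a name from the list of things; names that differ only in an ending like _2 or _b are one class to them, and where a whole thing is asked for, a point or a joint stands for the part that bears it (a point fixed in the world has none). Each returns a list of dicts, best first, with "score" (0 to 1); they miss things now and then, are a little off and sometimes report something else, mostly with a low value. They report only what shows in the picture. A call takes as long as a camera call.
- look_for(camera, thing): "bbox" ([left, top, width, height] in pixels, round what is visible of it).
- landmark_of(camera, thing): "pixel" ([column, row] in pixels: a listed point, or the origin of a listed thing).
The state is a dict: "time_s": time; "joint_pos": joint angles; "qvel": joint speeds; "joint_torque": joint torques, N m; "tcp_pos": TCP position; "tool_rot": TCP orientation; "wrist_force": force on the tool from outside, world axes, zero at the start; "ft_torque": the same for the moment, N m; "gripper_width": finger opening in m; "gripper_force": force on a finger pad.
Only numpy, scipy, OpenCV 4.12 (cv2) and the standard library are available. Lean on these libraries where they do the work, as an engineer would, in place of code of your own. Each camera call takes 0.05 s, during which the arm holds its last target. There are 200 camera calls.

TASK

Swing the medicine rack's drop-front door fully shut, so that its wire loop comes to lie over the lock block on the rack's top. Then lock it with the steel pin: holding the pin leaning by about 15 to 20 degrees, feel its lower edge into the block's tight bore first, then straighten it and gently slide it fully home until its collar sits on the block, and let go. Do not force the pin, and leave everything else standing where it is.

Things in the scene. Friction and masses are not known exactly. Their poses are not given: they have to be found in the camera images.
- rack: White powder-coated steel rack fixed to the counter, 160 deep (its x) x 340 wide (y) x 160 mm high. Origin: centre of its underside; x points from the front (robot side) to the open back, z up; flat top at z = 160 mm. It stands turned by up to 0.2 rad.
- door (a joint): Drop-front door of the rack: 0 = shut (upright, against a stop), grows as its top swings out and down towards the robot (rad); starts at 0.45 to 0.8. Hinge line along the rack's y at rack x = -83, z = 8 mm. A friction hinge holds the door where it is left; about 3 N at the top edge moves it.
- panel (a point): Point on the top edge of the door's outer face, at rack y = +80 mm, a good place to push: the rack's top is bare for 60 mm behind the door from rack y = +20 to +160. Moves with the door. The panel is 330 wide, 145 high from the hinge line, 5 mm thick, with a clear window; its outer face is 2.5 mm in front of the hinge line.
- loop (a point): Centre of the door's wire loop (5 mm wire, 76 mm clear along the rack's x, 48 mm along its y). The loop is carried by a 58 mm wide strap that rises 50 mm above the panel's top edge at rack y = -100 and points back from it. With the door shut the loop lies level over the lock block round the mouth of the bore, its wire's centre 4 mm above the block's upper face.
- block (a point): Nominal centre of the underside of the aluminium lock block, 44 x 44 x 36 mm high, on the rack's top at rack x = -37, y = -100 mm. It is clamped through slotted holes: it and its bore truly sit up to 14 mm off along the rack's x and up to 4 mm along its y (not measured, different each time, does not move under the pin): find the bore by feel.
- mouth (a point): Nominal centre of the mouth of the block's bore, level with its upper face: rack x = -37, y = -100, z = 196 mm; axes as the rack. The real mouth is off this as the block is, up to 14 mm along x and 4 mm along y; the height is true. The bore goes straight down, 23.5 mm wide, 36 mm deep, with a 1 mm chamfer.
- pin: Turned steel lock pin standing upright on the counter left or right of the rack, 0.15 to 0.3 kg, 90 mm tall. Origin: centre of its foot (lower end); z up along the pin. From the foot: shank 22 mm diameter up to 32 mm (1 mm chamfer at the foot), collar 34 mm diameter from 32 to 38, round grip 24 mm diameter from 38 to 90. Home: shank in the bore, collar on the block.
- tumbler: White ceramic tumbler, 68 mm diameter, 100 mm tall, on the counter on the side where the pin is not; origin under its centre. Bystander.
- mask_case: Plastic nebuliser mask case, 80 x 110 x 47 mm, on the rack's top; origin under its centre. Bystander.
- jar: Glass jar with bamboo lid, 68 mm diameter, 80 mm tall, on the rack's top; origin under its centre. Bystander.
- thermometer: Red plastic thermometer, 135 x 20 x 11 mm, lying on the rack's top behind the lock block; origin under its middle. Bystander.
- pills_a: Amber pill bottle, 44 mm diameter, 85 mm tall, inside the rack; origin under its centre. Bystander.
- pills_b: White pill bottle, 44 mm diameter, 85 mm tall, inside the rack; origin under its centre. Bystander.
- lotion: White lotion bottle, 56 mm diameter, 150 mm tall, on the counter to the right; origin under its centre. Bystander.
- soap_dish: Ceramic soap dish with soap, 90 x 130 x 30 mm, on the counter to the left; origin under its centre. Bystander.

How it is judged:
By the outcome, as a careful person would: the job done as asked, in the order asked, and still so for the second after the job is handed in, with the robot touching nothing.
It also fails if it takes over 72 s, if anything falls off the work surface, if the arm or the gripper's body presses on something with over 40 N, if the wrist force passes 120 N, or if a joint passes its speed limit or range.

## Working session

There is one attempt and no reset: what is moved stays moved. The work goes in short steps, Python scripts to look and compute and a tool call to move; the robot and the scene stay as the last step left them, time stands still between calls to the robot, and variables do not carry over. Pictures are saved under pics/ and viewed, at most 10 in all, crops included, and the job is handed in when it is done.

Besides the shell and the picture viewer there is one more tool, called after "Emit:" as a command line: name --argument value ..., lists and objects as JSON in quotes. drive_tool: Moves the arm, as the interface text tells. Shifts and turns lie within -1 to 1; 1 stands for 0.2 m of shift or 120 degrees of turn. Its arguments: {"type":"object","properties":{"deltas":{"type":"array","items":{"type":"number","minimum":-1,"maximum":1}}},"required":["deltas"]}

```bash
ls; mkdir -p pics
cat > h.py <<'E'
import numpy as np, cv2
from workcell import *
def world(name,px,d,st=None):
    m=camera_model(name);K=np.array(m["camera_matrix"])
    dist=np.array(m.get("distortion",np.zeros(5)))
    p=cv2.undistortPoints(np.array([[px]],float),K,dist)[0,0]
    c=np.array([p[0]*d,-p[1]*d,-d,1])
    if "mount" in m:
        T=np.eye(4);T[:3,:3]=st["tool_rot"];T[:3,3]=st["tcp_pos"]
        return (T@np.array(m["mount"])@c)[:3]
    return (np.array(m["world_from_camera"])@c)[:3]
def dep(D,px,r=2):
    c,w=int(round(px[0])),int(round(px[1]))
    a=D[max(0,w-r):w+r+1,max(0,c-r):c+r+1];a=a[a>0]
    return float(np.median(a)) if a.size else 0
E
python3 - <<'E'
from h import *
s=state();print(s)
for n in ["scene","top"]:
    im,D=camera(n);cv2.imwrite(f"pics/{n}0.png",im);np.save(f"pics/{n}0.npy",D)
    m=camera_model(n);print(n,m.keys(),np.round(m["world_from_camera"],3).tolist(),np.round(m["camera_matrix"],1).tolist())
    for t in ["rack","door","panel","loop","block","mouth","pin","tumbler","lotion"]:
        r=landmark_of(n,t)[:1]
        for q in r: print(t,round(q["score"],2),np.round(q["pixel"]),world(n,q["pixel"],dep(D,q["pixel"])).round(3))
E
```

```text
pics
{'time_s': 0.0, 'joint_pos': array([ 6.62387348e+01,  1.51705105e+01,  9.19833770e+01,  4.27257524e-04,
        7.29762337e+01, -2.11449088e+00]), 'qvel': array([-0.03220697,  0.07354126, -0.01814396,  0.02809848,  0.02229142,
        0.01201428]), 'joint_torque': array([-3.63095724e-04, -5.15112376e+01, -3.67313576e+01, -2.88174906e-04,
        1.30411561e-02, -2.49151458e-05]), 'tcp_pos': array([0.24869928, 0.62671479, 0.22992611]), 'tool_rot': array([[-9.29474801e-01,  3.68884460e-01, -9.21588742e-04],
       [ 3.68885600e-01,  9.29472488e-01, -2.07565685e-03],
       [ 9.09138264e-05, -2.26923155e-03, -9.99997421e-01]]), 'wrist_force': array([-0.66419085, -0.23078975, -0.47644484]), 'ft_torque': array([0.042011 , 0.0008379, 0.003252 ]), 'gripper_force': 0.0, 'gripper_width': 0.08489271442762433}
scene dict_keys(['camera_matrix', 'world_from_camera']) [[-0.375, -0.565, 0.735, 1.627], [0.927, -0.238, 0.29, 0.428], [0.011, 0.79, 0.613, 0.986], [0.0, 0.0, 0.0, 1.0]] [[504.8, 0.0, 324.9], [0.0, 504.8, 236.1], [0.0, 0.0, 1.0]]
rack 0.83 [318. 296.] [0.711 0.046 0.009]Traceback (most recent call last):
  File "<stdin>", line 7, in <module>
ValueError: it knows: block, jar, loop, lotion, mask_case, mouth, panel, pills, pin, rack, soap_dish, thermometer, tumbler
```

Run:
```python
from h import *
ims=[]
for n in ["scene","top"]:
    im,D=camera(n);ims.append(im)
    np.save(f"pics/{n}0.npy",D)
    m=camera_model(n);print(n,np.round(m["world_from_camera"],3).tolist(),np.round(m["camera_matrix"],1).tolist())
    for t in ["rack","panel","loop","block","mouth","pin","tumbler","jar","mask_case","lotion"]:
        r=landmark_of(n,t)[:1]
        for q in r: print(t,round(q["score"],2),np.round(q["pixel"]),world(n,q["pixel"],dep(D,q["pixel"])).round(3))
    cv2.imwrite(f"pics/{n}0.png",im)
```

```text
scene [[-0.375, -0.565, 0.735, 1.627], [0.927, -0.238, 0.29, 0.428], [0.011, 0.79, 0.613, 0.986], [0.0, 0.0, 0.0, 1.0]] [[504.8, 0.0, 324.9], [0.0, 504.8, 236.1], [0.0, 0.0, 1.0]]
rack 0.77 [320. 288.] [0.679 0.039 0.005]
panel 0.73 [358. 228.] [0.534 0.097 0.133]
loop 0.85 [296. 203.] [ 0.546 -0.09   0.175]
block 0.63 [286. 232.] [ 0.697 -0.047  0.19 ]
mouth 0.61 [284. 224.] [ 0.668 -0.068  0.192]
pin 0.61 [298. 202.] [ 0.54  -0.086  0.177]
tumbler 0.33 [324. 257.] [0.761 0.085 0.199]
jar 0.79 [367. 260.] [0.725 0.182 0.192]
mask_case 0.72 [287. 223.] [ 0.665 -0.062  0.194]
lotion 0.94 [197. 229.] [ 0.605 -0.407  0.029]
top [[0.006, 0.988, -0.154, 0.364], [-1.0, 0.006, -0.004, 0.032], [-0.003, 0.154, 0.988, 1.662], [0.0, 0.0, 0.0, 1.0]] [[517.8, 0.0, 324.4], [0.0, 517.8, 246.5], [0.0, 0.0, 1.0]]
panel 0.7 [304. 270.] [0.531 0.097 0.131]
loop 0.83 [363. 252.] [ 0.596 -0.082  0.071]
mouth 0.63 [357. 220.] [ 0.676 -0.059  0.162]
pin 0.66 [217. 301.] [0.444 0.379 0.003]
tumbler 0.72 [218. 303.] [0.439 0.375 0.005]
jar 0.79 [278. 215.] [0.675 0.169 0.24 ]
mask_case 0.64 [311. 207.] [0.705 0.078 0.207]
lotion 0.71 [469. 261.] [ 0.568 -0.405  0.089]
```

View pics/scene0.png

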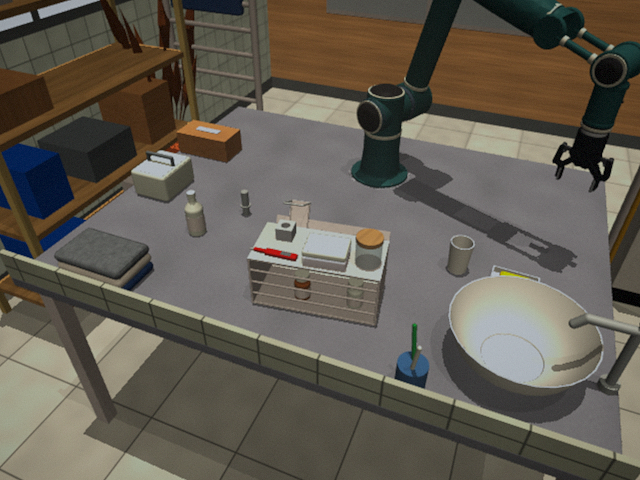

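View pics/top0.png

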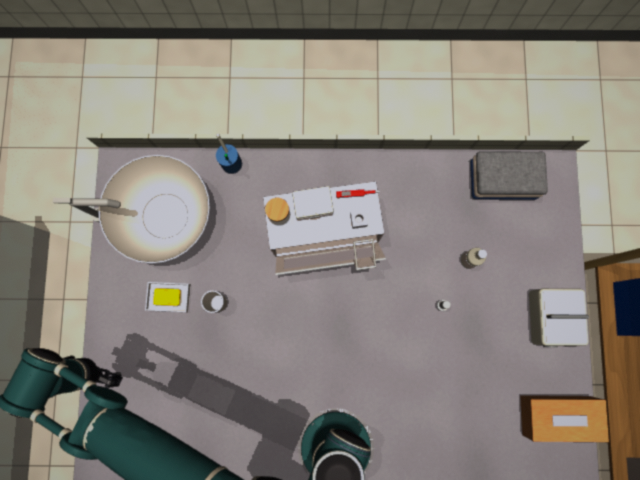

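The scene shows the rack (≈318,270) with the pin at (245,203). In the top view the pin is at (443,305), and the door hangs open at (330,258), its loop at (366,253). The tumbler is at (213,301). The network's pin reports were wrong, so I'll use depth instead.

```bash
cat >> h.py <<'E'
def cloud(name,D,st=None):
    v,u=np.nonzero(D>0);d=D[v,u]
    m=camera_model(name);K=np.array(m["camera_matrix"])
    c=np.stack([(u-K[0,2])/K[0,0]*d,-(v-K[1,2])/K[1,1]*d,-d,np.ones_like(d)])
    if "mount" in m:
        T=np.eye(4);T[:3,:3]=st["tool_rot"];T[:3,3]=st["tcp_pos"];T=T@np.array(m["mount"])
    else: T=np.array(m["world_from_camera"])
    return (T@c)[:3].T,u,v
E
python3 - <<'E'
from h import *
for n in ["top","scene"]:
    D=np.load(f"pics/{n}0.npy");P,u,v=cloud(n,D)
    b=(P[:,0]>.55)&(P[:,0]<.9)&(abs(P[:,1])<.3)
    t=P[b&(abs(P[:,2]-.16)<.007)]
    r=cv2.minAreaRect(t[:,:2].astype(np.float32)*1000);print(n,"top",len(t),r,cv2.boxPoints(r).round().tolist())
    k=P[b&(abs(P[:,2]-.196)<.006)&(P[:,1]<0)&(P[:,1]>-.15)]
    print("block",len(k),k.mean(0).round(4),k.min(0).round(3),k.max(0).round(3))
    q=P[(P[:,2]>.02)&(abs(P[:,1]+.32)<.06)&(abs(P[:,0]-.44)<.08)]
    print("pin",len(q),q.min(0).round(3),q.max(0).round(3),q.mean(0).round(3))
    q=q[q[:,2]>.08];print("pintop",len(q),q.mean(0) if len(q) else 0)
    w=P[(P[:,0]>.45)&(P[:,0]<.62)&(abs(P[:,1])<.2)&(P[:,2]>.02)&(P[:,2]<.23)]
    print("door",len(w),w.min(0).round(3),w.max(0).round(3))
E
```

```text
top top 3852 ((654.0643310546875, 36.88116455078125), (244.5926513671875, 340.4767761230469), 7.865291118621826) [[510.0, 189.0], [556.0, -148.0], [799.0, -115.0], [752.0, 222.0]]
block 196 [ 0.6659 -0.0634  0.1968] [ 0.552 -0.105  0.19 ] [ 0.701 -0.039  0.202]
pin 113 [ 0.42  -0.343  0.029] [ 0.451 -0.315  0.099] [ 0.434 -0.327  0.067]
pintop 55 [ 0.43447185 -0.33007234  0.09046746]
door 2359 [ 0.519 -0.143  0.02 ] [0.62  0.198 0.225]
scene top 2722 ((658.295654296875, 39.12904357910156), (248.85760498046875, 344.41668701171875), 6.6407318115234375) [[515.0, 196.0], [555.0, -146.0], [802.0, -118.0], [762.0, 225.0]]
block 190 [ 0.6755 -0.06    0.1949] [ 0.559 -0.102  0.19 ] [ 0.705 -0.035  0.202]
pin 157 [ 0.425 -0.347  0.02 ] [ 0.457 -0.314  0.092] [ 0.443 -0.326  0.059]
pintop 40 [ 0.44131025 -0.32751369  0.08717753]
door 1207 [ 0.52  -0.141  0.11 ] [0.62  0.2   0.221]
```

```bash
cat >> h.py <<'E'
from scipy.spatial.transform import Rotation as R
def down(heading,lean=0):
    "tool z down, tool y at heading deg; lean: deg, tool top leans towards -(tool y)"
    h=np.radians(heading);y=np.array([np.cos(h),np.sin(h),0]);z=np.array([0,0,-1.]);x=np.cross(y,z)
    M=np.stack([x,y,z],1)
    return R.from_rotvec(-np.radians(lean)*x).as_matrix()@M   # sign checked by print
def go(pos,rot,s=None):
    s=s or state();A=np.array(s["tool_rot"])
    d=A.T@(np.array(pos)-s["tcp_pos"])/.2
    w=np.degrees(R.from_matrix(A.T@rot).as_rotvec())/120
    print("delta",d.round(4),"turn",w.round(4), "rows~",max(np.linalg.norm(d)*.2/.0417,np.linalg.norm(w)*120/7.16).round(1))
E
python3 - <<'E'
from h import *
print(np.round(camera_model("wrist")["mount"],3), camera_model("wrist").keys())
print(down(7.5,17).round(3))
go([.53,.06,.40],down(7.5))
E
```

```text
[[-0.     0.963  0.271  0.069]
 [ 1.     0.     0.001 -0.   ]
 [ 0.001  0.271 -0.963 -0.142]
 [ 0.     0.     0.     1.   ]] dict_keys(['camera_matrix', 'mount'])
[[-0.131  0.948  0.29 ]
 [ 0.991  0.125  0.038]
 [-0.     0.292 -0.956]]
delta [-2.3524 -2.1186 -0.8435] turn [0.     0.     0.5071] rows~ 15.7
```

Emit:
drive_tool --deltas '[-1, -0.4, -0.36, -0.8, 0, 0, 0.05, -1, -0.8, -0.72, -0.84, 0, 0, 0.1, -1, -1, -0.9, -0.84, 0, 0, 0.16, -1, -1, -0.9, -0.84, 0, 0, 0.22, -1, -1, -0.9, -0.84, 0, 0, 0.28, -1, -1, -0.9, -0.84, 0, 0, 0.34, -1, -1, -0.9, -0.84, 0, 0, 0.4, -1, -1, -0.9, -0.84, 0, 0, 0.46]'

```text
time_s: 1.87
tcp_pos: [0.3696, 0.384, 0.4018]
tool_rot: [[-0.224, 0.974, 0.003], [0.974, 0.224, 0.001], [0.0, 0.003, -1.0]]
wrist_force: [0.6, -0.5, 0.7]
gripper_width: 0.0853
gripper_force: 0.0
```

Run:
```python
from h import *
s=state();print(s["tcp_pos"],s["joint_pos"].round(1))
go([.53,.06,.40],down(7.5))
```

```text
[0.36961051 0.38395446 0.40178337] [43.5 -3.9 95.1 -0.1 88.7 30.5]
delta [-1.7584  0.4179  0.0093] turn [ 0.0013 -0.0003  0.0456] rows~ 8.7
```

Emit:
drive_tool --deltas '[-1, -1, 0.24, 0, 0, 0, 0.0456, -1, -1, 0.24, 0, 0, 0, 0.0456, -1, -1, 0.24, 0, 0, 0, 0.0456, -1, -1, 0.24, 0, 0, 0, 0.0456, -1, -1, 0.24, 0, 0, 0, 0.0456, -1, -1, 0.24, 0, 0, 0, 0.0456]'

```text
time_s: 2.37
tcp_pos: [0.464, 0.197, 0.3995]
tool_rot: [[-0.131, 0.991, 0.002], [0.991, 0.131, -0.003], [-0.004, 0.002, -1.0]]
wrist_force: [-0.1, -0.5, -0.3]
gripper_width: 0.0855
gripper_force: 0.0
```

Emit:
drive_tool --deltas '[1, -0.75, 0.18, 0, 0, 0, 0, 1, -0.75, 0.18, 0, 0, 0, 0, 1, -0.75, 0.18, 0, 0, 0, 0, 1, -0.75, 0.18, 0, 0, 0, 0, 1, -0.75, 0.18, 0, 0, 0, 0]'

```text
time_s: 2.78
tcp_pos: [0.5191, 0.0549, 0.399]
tool_rot: [[-0.133, 0.991, 0.0], [0.991, 0.133, -0.003], [-0.003, 0.0, -1.0]]
wrist_force: [-0.0, 0.5, -1.5]
gripper_width: 0.0252
gripper_force: 0.0
```

Run:
```python
from h import *
s=state();print(s["tcp_pos"],s["joint_pos"].round(1))
im,D=camera("wrist");cv2.imwrite("pics/w1.png",im);np.save("pics/w1.npy",D)
P,u,v=cloud("wrist",D,s)
t=P[(abs(P[:,2]-.16)<.004)]
print(len(t),t.min(0),t.max(0))
for t in ["panel","loop","mouth","block"]:
  for q in landmark_of("wrist",t)[:1]: print(t,round(q["score"],2),np.round(q["pixel"]),world("wrist",q["pixel"],dep(D,q["pixel"]),s).round(3))
```

```text
[0.51913489 0.05489159 0.39896256] [ 3.4 -5.  96.4 -0.2 88.6 -4.2]
24039 [ 0.53627802 -0.11394982  0.1560013 ] [0.79673787 0.21495054 0.16399781]
panel 0.86 [334. 158.] [0.534 0.089 0.001]
loop 0.94 [351. 331.] [ 0.584 -0.123  0.11 ]
mouth 0.68 [450. 333.] [0.555 0.072 0.446]
block 0.67 [435. 315.] [ 0.653 -0.044  0.195]
```

View pics/w1.png

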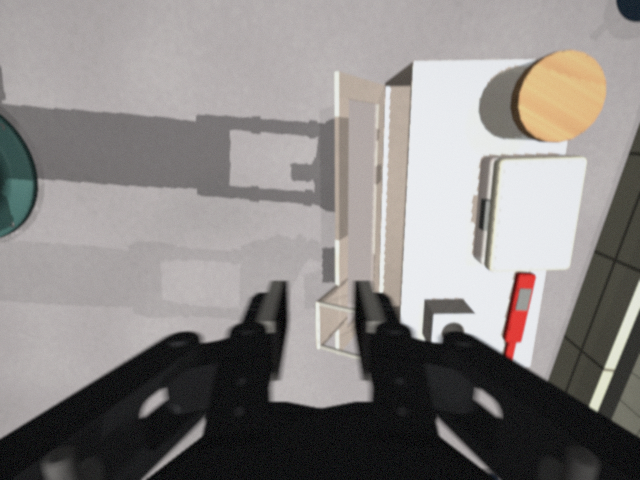

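The wrist view shows the open door (320–385 px) in front of the rack top (410–570 px). The block is at (450,325), its bore just visible, and the loop is at (340,325). Next I'll fit the rack's edges and the door angle.

Run:
```python
from h import *
s=state();D=np.load("pics/w1.npy");P,u,v=cloud("wrist",D,s)
G=np.full(D.shape+(3,),np.nan);G[v,u]=P
m=(abs(G[...,2]-.16)<.005)
pts=[]
for r in range(80,300,4):
    c=np.nonzero(m[r,395:])[0]
    if c.size: pts.append(G[r,395+c[0]])
pts=np.array(pts);k=cv2.fitLine(pts[:,:2].astype(np.float32),cv2.DIST_HUBER,0,.001,.001).ravel()
f=k[:2]*np.sign(k[1]);yaw=np.degrees(np.arctan2(-f[0],f[1]));print("yaw",yaw,"frontpt",k[2:],"z",pts[:,2].mean())
le=[]
for c in range(425,500,4):
    r=np.nonzero(m[30:200,c])[0]
    if r.size: le.append(G[30+r[0],c])
le=np.array(le)
ex=np.array([np.cos(np.radians(yaw)),np.sin(np.radians(yaw))]);ey=np.array([-ex[1],ex[0]])
fx=np.median(pts[:,:2]@ex);ly=np.median(le[:,:2]@ey);print("le yaw",np.degrees(np.arctan(np.polyfit(le[:,0],le[:,1],1)[0])))
c=(fx+.08)*ex+(ly-.17)*ey;print("rack centre",c)
for n in (0,):
  q=(P[:,:2]-c);X=q@ex;Y=q@ey;Z=P[:,2]
  d=(abs(Y-.08)<.05)&(X<-.095)&(X>-.25)&(Z>.02)
  a=P[d];print("door",len(a),X[d].min(),X[d].max(),Z[d].max(), "at minX z",np.median(Z[d&(X<X[d].min()+.004)]))
  b=(abs(X+.037)<.04)&(abs(Y+.1)<.04)&(abs(Z-.196)<.004);print("block XY",X[b].min(),X[b].max(),Y[b].min(),Y[b].max())
  for nm,x,y in (("push",-.0855,.08),("mouth",-.037,-.1)): print(nm,c+x*ex+y*ey)
```

```text
yaw 8.791134 frontpt [0.60515124 0.0821801 ] z 0.15733068816587326
le yaw 8.714593369561587
rack centre [0.6911616  0.04934595]
door 72143 -0.23279141610694096 -0.09505030444712433 0.5005325548926752 at minX z 0.48342976790772085
block XY -0.054322275715777225 -0.009740850821578325 -0.11029919691899401 -0.0770652475755539
push [0.59443942 0.1153389 ]
mouth [ 0.66987957 -0.05513407]
```

```bash
cat >> h.py <<'E'
YAW=8.75;C=np.array([.6912,.0493])
ex=np.array([np.cos(np.radians(YAW)),np.sin(np.radians(YAW))]);ey=np.array([-ex[1],ex[0]])
def rk(x,y,z): return np.r_[C+x*ex+y*ey,z]
def inrack(p): q=np.array(p)[:2]-C; return np.r_[q@ex,q@ey,p[2]]
E
python3 - <<'E'
from h import *
go(rk(-.19,.08,.25),down(YAW));go(rk(-.19,.08,.12),down(YAW));print(rk(-.19,.08,.12))
D=np.load("pics/w1.npy");P,u,v=cloud("wrist",D,state())
q=P[:,:2]-C;X=q@ex;Y=q@ey;Z=P[:,2];d=(abs(Y-.08)<.05)&(X<-.095)&(Z>.06)&(Z<.17)
print(np.sort(X[d])[:5],np.sort(Z[d])[-20:].min(),d.sum())
E
```

```text
delta [ 0.2111 -0.1026  0.747 ] turn [ 0.     -0.0003 -0.0064] rows~ 3.8
delta [ 0.2107 -0.1026  1.397 ] turn [ 0.     -0.0003 -0.0064] rows~ 6.8
[0.49124144 0.09946548 0.12      ]
[-0.15390748 -0.15387948 -0.1538685  -0.15386353 -0.1538627 ] 0.13737235143653215 2866
```

Emit:
drive_tool --deltas '[1, 0.21, -0.1, 0.3, 0, 0, -0.006, 1, 0.21, -0.1, 0.6, 0, 0, -0.006, 1, 0.21, -0.1, 1, 0, 0, -0.006, 1, 0.21, -0.1, 1, 0, 0, -0.006, 1, 0.21, -0.1, 1, 0, 0, -0.006, 1, 0.21, -0.1, 1, 0, 0, -0.006]'

```text
time_s: 3.53
tcp_pos: [0.4844, 0.099, 0.1901]
tool_rot: [[-0.153, 0.988, -0.017], [0.988, 0.153, -0.002], [0.001, -0.017, -1.0]]
wrist_force: [-2.5, 0.5, -1.3]
gripper_width: -0.0002
gripper_force: 0.0
```

Emit:
drive_tool --deltas '[1, 0, 0, 0.2, 0, 0, 0, 1, 0, 0, 0.4, 0, 0, 0, 1, 0, 0, 0.4, 0, 0, 0, 1, 0, 0.1, 0.4, 0, 0, 0, 1, 0, 0.15, 0.4, 0, 0, 0]'

```text
time_s: 3.95
tcp_pos: [0.523, 0.1035, 0.122]
tool_rot: [[-0.151, 0.989, 0.0], [0.989, 0.151, 0.0], [0.0, 0.0, -1.0]]
wrist_force: [-6.5, -1.1, 6.1]
gripper_width: -0.0
gripper_force: 3.5
```

Run:
```python
from h import *
s=state();print(inrack(s["tcp_pos"]),s["wrist_force"],s["tool_rot"].round(3))
go(rk(-.104,.08,.12),down(YAW))
```

```text
[-0.15798196  0.07914044  0.12196202] [-6.49309254 -1.13577618  6.10463466] [[-0.151  0.989  0.   ]
 [ 0.989  0.151  0.   ]
 [ 0.     0.    -1.   ]]
delta [0.0046 0.2699 0.0098] turn [ 0.     -0.0001 -0.0005] rows~ 1.3
```

Emit:
drive_tool --deltas '[1, 0, 0.03, 0, 0, 0, 0, 1, 0, 0.07, 0, 0, 0, 0, 1, 0, 0.11, 0, 0, 0, 0, 1, 0, 0.15, 0, 0, 0, 0, 1, 0, 0.18, 0, 0, 0, 0, 1, 0, 0.21, 0, 0, 0, 0, 1, 0, 0.23, 0, 0, 0, 0, 1, 0, 0.24, 0, 0, 0, 0]'

```text
time_s: 4.62
tcp_pos: [0.5702, 0.11, 0.1197]
tool_rot: [[-0.15, 0.989, 0.001], [0.989, 0.15, 0.0], [0.0, 0.001, -1.0]]
wrist_force: [-3.3, -1.1, 2.3]
gripper_width: 0.0001
gripper_force: 1.5
```

Emit:
drive_tool --deltas '[1, 0, 0.01, 0, 0, 0, 0, 1, 0, 0.02, 0, 0, 0, 0, 1, 0, 0.03, 0, 0, 0, 0, 1, 0, 0.03, 0, 0, 0, 0]'

```text
time_s: 4.95
tcp_pos: [0.5755, 0.1107, 0.1191]
tool_rot: [[-0.15, 0.989, 0.0], [0.989, 0.15, 0.0], [-0.0, 0.0, -1.0]]
wrist_force: [-1.6, 0.2, 1.4]
gripper_width: -0.0002
gripper_force: 0.6
```

Run:
```python
from h import *
s=state();print(inrack(s["tcp_pos"]),s["wrist_force"])
```

```text
[-0.10503895  0.07829588  0.11908064] [-1.60448113  0.21671279  1.44870074]
```

Emit:
drive_tool --deltas '[1, 0, 0.01, 0, 0, 0, 0, 1, 0, 0.02, 0, 0, 0, 0, 1, 0, 0.02, 0, 0, 0, 0]'

```text
time_s: 5.2
tcp_pos: [0.5795, 0.1113, 0.1192]
tool_rot: [[-0.15, 0.989, 0.0], [0.989, 0.15, 0.0], [-0.0, 0.0, -1.0]]
wrist_force: [-1.9, -0.4, 1.3]
gripper_width: 0.0002
gripper_force: 0.6
```

Emit:
drive_tool --deltas '[1, 0, 0.01, 0, 0, 0, 0, 1, 0, 0.02, 0, 0, 0, 0, 1, 0, 0.02, 0, 0, 0, 0]'

```text
time_s: 5.45
tcp_pos: [0.582, 0.1117, 0.1192]
tool_rot: [[-0.15, 0.989, -0.003], [0.989, 0.15, -0.001], [-0.0, -0.003, -1.0]]
wrist_force: [-6.5, -1.1, 4.7]
gripper_width: 0.0001
gripper_force: 3.7
```

Emit:
drive_tool --deltas '[1, 0, 0.01, 0, 0, 0, 0, 1, 0, 0.01, 0, 0, 0, 0]'

```text
time_s: 5.62
tcp_pos: [0.5819, 0.1116, 0.1192]
tool_rot: [[-0.15, 0.989, -0.008], [0.989, 0.15, -0.001], [-0.0, -0.008, -1.0]]
wrist_force: [-13.9, -2.8, 8.6]
gripper_width: 0.0001
gripper_force: 7.1
```

Emit:
drive_tool --deltas '[1, 0, 0.01, 0, 0, 0, 0, 1, 0, 0.01, 0, 0, 0, 0]'

```text
time_s: 5.78
tcp_pos: [0.5819, 0.1117, 0.1192]
tool_rot: [[-0.15, 0.989, -0.012], [0.989, 0.15, -0.002], [-0.0, -0.012, -1.0]]
wrist_force: [-20.0, -3.8, 14.7]
gripper_width: -0.0003
gripper_force: 10.4
```

Emit:
drive_tool --deltas '[-1, 0, -0.2, 0, 0, 0, 0, -1, 0, -0.3, -0.2, 0, 0, 0, -1, 0, -0.3, -0.5, 0, 0, 0, -1, -0.3, -0.3, -0.8, 0, 0, 0, -1, -0.6, -0.1, -1, 0, 0, 0, -1, -0.8, 0.1, -1, 0, 0, 0, -1, -1, 0.33, -1, 0, 0, 0, -1, -1, 0.33, -1, 0, 0, 0]'

```text
time_s: 6.45
tcp_pos: [0.6344, -0.0315, 0.3025]
tool_rot: [[-0.15, 0.989, 0.005], [0.989, 0.15, -0.0], [-0.001, 0.005, -1.0]]
wrist_force: [-0.3, 0.1, -0.5]
gripper_width: 0.0853
gripper_force: 0.0
```

Run:
```python
from h import *
s=state();print(inrack(s["tcp_pos"]),s["wrist_force"])
go(rk(-.035,-.16,.34),down(YAW))
```

```text
[-0.06842278 -0.07119808  0.30246607] [-0.3492364   0.06877876 -0.46973337]
delta [-0.4439  0.1688 -0.1864] turn [ 0.0023  0.0005 -0.0009] rows~ 2.4
```

Emit:
drive_tool --deltas '[-1, -0.44, 0.16, -0.19, 0, 0, 0, -1, -0.44, 0.16, -0.19, 0, 0, 0, -1, -0.44, 0.16, -0.19, 0, 0, 0, -1, -0.44, 0.16, -0.19, 0, 0, 0, -1, -0.44, 0.16, -0.19, 0, 0, 0, -1, -0.44, 0.16, -0.19, 0, 0, 0]'

```text
time_s: 6.95
tcp_pos: [0.6769, -0.1117, 0.3369]
tool_rot: [[-0.15, 0.989, -0.001], [0.989, 0.15, 0.001], [0.001, -0.001, -1.0]]
wrist_force: [-0.5, 0.5, -0.3]
gripper_width: 0.0852
gripper_force: 0.0
```

Run:
```python
from h import *
s=state();print(inrack(s["tcp_pos"]))
im,D=camera("wrist");np.save("pics/w2.npy",D)
for t in ["mouth","loop","block"]:
  for q in landmark_of("wrist",t)[:1]: print(t,round(q["score"],2),np.round(q["pixel"]))
P,u,v=cloud("wrist",D,s);q=P[:,:2]-C;X=q@ex;Y=q@ey;Z=P[:,2]
b=(abs(X+.037)<.05)&(abs(Y+.1)<.045)&(abs(Z-.195)<.003)
print("block",b.sum(),np.percentile(X[b],[1,99]),np.percentile(Y[b],[1,99]))
b=(abs(X+.037)<.03)&(abs(Y+.1)<.025)&(Z<.19)&(Z>.1618)
print("bore",b.sum(),np.percentile(X[b],[1,99]),np.percentile(Y[b],[1,99]))
b=(abs(X+.037)<.07)&(abs(Y+.1)<.05)&(abs(Z-.2005)<.003)
print("loop",b.sum(),np.percentile(X[b],[1,99]),np.percentile(Y[b],[1,99]))
cv2.imwrite("pics/w2.png",im)
```

```text
[-0.03860968 -0.15691538  0.33694173]
mouth 0.74 [322. 157.]
block 0.66 [322. 154.]
block 2750 [-0.08049794 -0.01012299] [-0.12900903 -0.08581471]
bore 142 [-0.04329394 -0.02007507] [-0.11917152 -0.10018451]
loop 2422 [-0.08516424  0.00066286] [-0.13506336 -0.07815522]
```

View pics/w2.png

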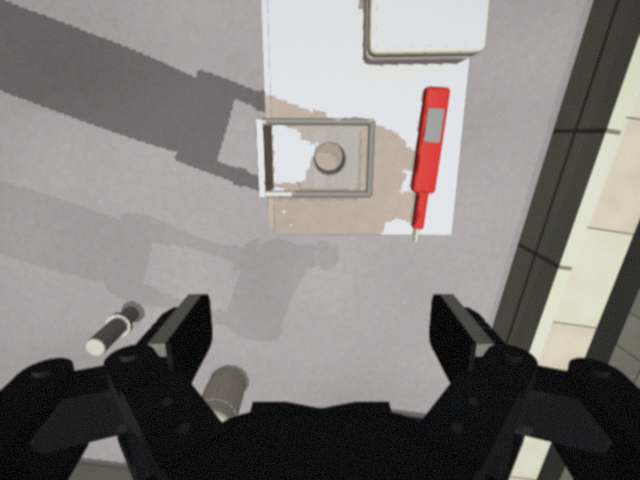

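```bash
cat >> h.py <<'E'
def ray(name,px,z,s=None):
    a=world(name,px,1.,s)
    m=camera_model(name)
    if "mount" in m:
        T=np.eye(4);T[:3,:3]=s["tool_rot"];T[:3,3]=s["tcp_pos"];T=T@np.array(m["mount"])
    else: T=np.array(m["world_from_camera"])
    o=T[:3,3];return o+(a-o)*(z-o[2])/(a[2]-o[2])
E
python3 - <<'E'
from h import *
s=state();im=cv2.imread("pics/w2.png")
c=cv2.resize(im[105:210,245:390],None,fx=5,fy=5,interpolation=cv2.INTER_CUBIC);cv2.imwrite("pics/w2c.png",c)
for p in [(329,157),(314,157),(345,157),(329,142),(329,173)]: print(p,ray("wrist",p,.196,s).round(4),inrack(ray("wrist",p,.196,s)).round(4))
# pin top
print("pin grip top",ray("wrist",(96,346),.09,s),world("wrist",(96,346),dep(np.load("pics/w2.npy"),(96,346)),s))
print("pin foot",ray("wrist",(132,310),.0,s))
E
```

```text
(329, 157) [ 0.6751 -0.0599  0.196 ] [-0.0325 -0.1055  0.196 ]
(314, 157) [ 0.6639 -0.0616  0.196 ] [-0.0438 -0.1055  0.196 ]
(345, 157) [ 0.6871 -0.058   0.196 ] [-0.0204 -0.1055  0.196 ]
(329, 142) [ 0.6734 -0.049   0.196 ] [-0.0325 -0.0945  0.196 ]
(329, 173) [ 0.677  -0.0717  0.196 ] [-0.0324 -0.1175  0.196 ]
pin grip top [ 0.43575931 -0.32922819  0.09      ] [ 0.43590536 -0.32904706  0.09024661]
pin foot [ 4.34556853e-01 -3.27724746e-01 -5.55111512e-17]
```

View pics/w2c.png

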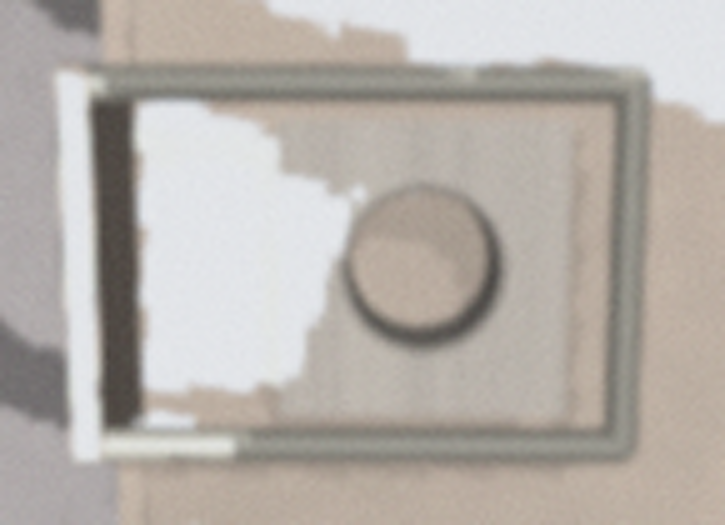

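The door is shut, with the loop lying around the block and the bore mouth at about (330,158), roughly (0.676,-0.061). The pin is at about (0.436,-0.329).

Run:
```python
from h import *
go([.436,-.329,.2],down(YAW))
```

```text
delta [-0.8958 -1.3537  0.6872] turn [-0.0004 -0.0002 -0.0003] rows~ 8.5
```

Emit:
drive_tool --deltas '[-1, -0.66, -1, 0, 0, 0, 0, -1, -0.66, -1, 0, 0, 0, 0, -1, -0.66, -1, 0.1, 0, 0, 0, -1, -0.66, -1, 0.3, 0, 0, 0, -1, -0.66, -1, 0.5, 0, 0, 0, -1, -0.66, -1, 0.5, 0, 0, 0, -1, -0.66, -1, 0.5, 0, 0, 0]'

```text
time_s: 7.73
tcp_pos: [0.4957, -0.2727, 0.2349]
tool_rot: [[-0.15, 0.989, -0.003], [0.989, 0.15, 0.001], [0.001, -0.003, -1.0]]
wrist_force: [-0.1, -0.3, -0.8]
gripper_width: 0.085
gripper_force: 0.0
```

Emit:
drive_tool --deltas '[-1, -0.235, -0.35, 0.187, 0, 0, 0, -1, -0.235, -0.35, 0.187, 0, 0, 0, -1, -0.235, -0.35, 0.187, 0, 0, 0, -1, -0.235, -0.35, 0.187, 0, 0, 0, -1, -0.235, -0.35, 0.187, 0, 0, 0, -1, -0.235, -0.35, 0.187, 0, 0, 0]'

```text
time_s: 8.23
tcp_pos: [0.4386, -0.3293, 0.2017]
tool_rot: [[-0.151, 0.989, 0.002], [0.989, 0.151, -0.001], [-0.001, 0.002, -1.0]]
wrist_force: [-1.0, 0.0, 0.5]
gripper_width: 0.0858
gripper_force: 0.0
```

Run:
```python
from h import *
s=state();print(s["tcp_pos"],s["joint_pos"].round(1))
im,D=camera("wrist")
P,u,v=cloud("wrist",D,s);near=(np.hypot(P[:,0]-.436,P[:,1]+.329)<.03)
b=near&(abs(P[:,2]-.09)<.004);print("top",b.sum(),P[b].mean(0),P[b].min(0),P[b].max(0), u[b].mean(),v[b].mean())
for q in landmark_of("wrist","pin")[:1]: print(q["score"],q["pixel"],ray("wrist",q["pixel"],0,s))
go([.436,-.329,.047],down(YAW))
```

```text
[ 0.43855165 -0.32927569  0.20165609] [-39.5   2.6 109.5   0.   67.8 -48.2]
top 820 [ 0.43403514 -0.33075108  0.08932631] [ 0.42240246 -0.34326241  0.08614613] [ 0.44568153 -0.3192527   0.09180235] 313.69878048780487 232.32926829268294
0.62 [315.2, 207.9] [ 0.43407534 -0.33094934  0.        ]
delta [ 0.0046 -0.0153  0.7739] turn [ 0.0009  0.0007 -0.0001] rows~ 3.7
```

Emit:
drive_tool --deltas '[-1, -0.004, -0.023, 0.2, 0, 0, 0, -1, -0.004, -0.023, 0.4, 0, 0, 0, -1, -0.004, -0.023, 0.58, 0, 0, 0, -1, -0.004, -0.023, 0.7, 0, 0, 0, -1, -0.004, -0.023, 0.76, 0, 0, 0, -1, -0.004, -0.023, 0.773, 0, 0, 0, -1, -0.004, -0.023, 0.773, 0, 0, 0]'

```text
time_s: 8.92
tcp_pos: [0.4335, -0.331, 0.046]
tool_rot: [[-0.151, 0.989, -0.0], [0.989, 0.151, 0.0], [0.0, -0.0, -1.0]]
wrist_force: [0.4, 0.1, 0.3]
gripper_width: 0.0852
gripper_force: 0.0
```

Emit:
drive_tool --deltas '[0, 0, 0, 0, 0, 0, 0, 0.2, 0, 0, 0, 0, 0, 0, 1, 0, 0, 0, 0, 0, 0, 1, 0, 0, 0, 0, 0, 0, 1, 0, 0, 0, 0, 0, 0, 1, 0, 0, 0, 0, 0, 0, 1, 0, 0, 0, 0, 0, 0, 1, 0, 0, 0, 0, 0, 0]'

```text
time_s: 9.58
tcp_pos: [0.4334, -0.3318, 0.047]
tool_rot: [[-0.15, 0.989, 0.001], [0.989, 0.15, -0.001], [-0.001, 0.001, -1.0]]
wrist_force: [0.1, 0.7, 6.5]
gripper_width: 0.022
gripper_force: 58.3
```

Emit:
drive_tool --deltas '[1, 0, 0, -0.1, 0, 0, 0, 1, 0, 0, -0.3, 0, 0, 0, 1, 0, 0, -0.5, 0, 0, 0, 1, 0, 0, -0.7, 0, 0, 0, 1, 0, 0, -0.9, 0, 0, 0, 1, 0, 0, -1, 0, 0, 0, 1, 0, 0, -1, 0, 0, 0, 1, 0, 0, -1, 0, 0, 0]'

```text
time_s: 10.25
tcp_pos: [0.4329, -0.3316, 0.2466]
tool_rot: [[-0.15, 0.989, 0.002], [0.989, 0.15, -0.002], [-0.002, 0.001, -1.0]]
wrist_force: [-0.4, 0.4, -1.8]
gripper_width: 0.0224
gripper_force: 58.8
```

Run:
```python
from h import *
s=state();print(s["tcp_pos"],s["wrist_force"],s["gripper_width"])
im,D=camera("wrist")
c=im[200:480,200:440];cv2.imwrite("pics/w3.png",cv2.resize(c,None,fx=2,fy=2))
P,u,v=cloud("wrist",D,s);T=(P-s["tcp_pos"])@s["tool_rot"]
b=(abs(T[:,0])<.03)&(abs(T[:,1])<.012)&(T[:,2]<-.03)&(T[:,2]>-.06)
print(b.sum(), T[b].min(0),T[b].max(0),np.median(T[b],0),u[b].min(),u[b].max(),v[b].min(),v[b].max())
```

```text
[ 0.43293596 -0.33163898  0.24661125] [-0.43853199  0.39290517 -1.81555649] 0.022418699839273463
5298 [-0.01200027 -0.0119968  -0.05984368] [ 0.01268989  0.01199762 -0.03001586] [ 0.00425711 -0.00015868 -0.04211425] 276 365 307 389
```

View pics/w3.png

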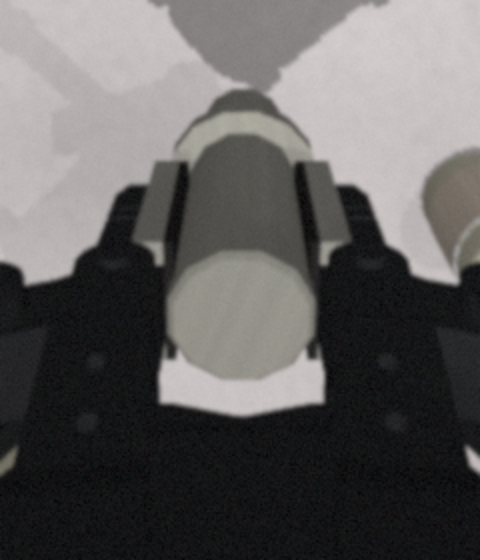

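The pin sits upright between the pads. Its top disc is at about (321,357), with the collar and shank below it. Next I'll work out its offset in the grip and the leaning approach.

```bash
cat >> h.py <<'E'
L=.047; R11=.011
def lowedge(s,dx=0.):   # low edge of the leaning foot, and foot centre
    A=np.array(s["tool_rot"]);F=s["tcp_pos"]+L*A[:,2]+dx*A[:,0];return F-R11*A[:,1],F
def tcp_for_low(p,rot,dx=0.): return np.array(p)-rot@np.array([dx,-R11,L])
E
python3 - <<'E'
from h import *
s=state()
D=None
w=ray("wrist",(321,357),s["tcp_pos"][2]+.043,s);print("top disc tool",((w-s["tcp_pos"])@s["tool_rot"]).round(4))
B=np.array([.6757,-.0607])
rot=down(YAW,17)
for dx in (0,.0009):
  p=tcp_for_low(np.r_[B-.0105*ex,.230],rot,dx);print("tcp",p)
go(p,rot)
go([.55,-.2,.33],down(YAW))
E
```

```text
top disc tool [ 0.0016  0.0001 -0.043 ]
tcp [ 0.66213759 -0.06278746  0.27816241]
tcp [ 0.6622745  -0.06367698  0.27816241]
delta [ 1.1475  1.3389 -0.1692] turn [-0.1423 -0.0005 -0.0011] rows~ 8.5
delta [ 0.5582  0.6812 -0.4284] turn [-0.0007 -0.0007 -0.001 ] rows~ 4.7
```

Emit:
drive_tool --deltas '[1, 0.1, 0.12, -0.3, 0, 0, 0, 1, 0.25, 0.3, -0.42, 0, 0, 0, 1, 0.42, 0.5, -0.42, 0, 0, 0, 1, 0.6, 0.7, -0.42, 0, 0, 0, 1, 0.75, 0.9, -0.42, 0, 0, 0, 1, 0.85, 1, -0.42, 0, 0, 0, 1, 0.85, 1, -0.42, 0, 0, 0, 1, 0.85, 1, -0.42, 0, 0, 0]'

```text
time_s: 10.97
tcp_pos: [0.6071, -0.1271, 0.3252]
tool_rot: [[-0.155, 0.988, -0.004], [0.988, 0.155, 0.005], [0.006, -0.003, -1.0]]
wrist_force: [-0.4, -1.0, -1.1]
gripper_width: 0.0217
gripper_force: 59.2
```

Run:
```python
from h import *
s=state();print(s["tcp_pos"])
B=np.array([.6757,-.0607]);rot=down(YAW,17)
for z in (.23,.200): go(tcp_for_low(np.r_[B-.0065*ex,z],rot,.0015),rot)
```

```text
[ 0.60713973 -0.127103    0.32521387]
delta [0.2661 0.3423 0.2357] turn [-0.1432 -0.0029  0.001 ] rows~ 2.4
delta [0.2653 0.3428 0.3857] turn [-0.1432 -0.0029  0.001 ] rows~ 2.8
```

Emit:
drive_tool --deltas '[1, 0.1, 0.12, 0, -0.05, 0, 0, 1, 0.2, 0.26, 0.05, -0.1, 0, 0, 1, 0.266, 0.342, 0.15, -0.142, -0.003, 0, 1, 0.266, 0.342, 0.236, -0.142, -0.003, 0, 1, 0.266, 0.342, 0.236, -0.142, -0.003, 0, 1, 0.266, 0.342, 0.236, -0.142, -0.003, 0]'

```text
time_s: 11.47
tcp_pos: [0.6618, -0.0699, 0.2773]
tool_rot: [[-0.149, 0.948, 0.282], [0.989, 0.144, 0.039], [-0.004, 0.285, -0.959]]
wrist_force: [0.6, -0.7, -0.7]
gripper_width: 0.0222
gripper_force: 59.6
```

```bash
cat >> h.py <<'E'
B=np.array([.6757,-.0607])
def rep(dx=.0015):
    s=state();e,F=lowedge(s,dx);d=e[:2]-B
    A=s["tool_rot"]
    print("t",round(s["time_s"],2),"low edge rel bore x,y,z mm",np.round([d@ex*1e3,d@ey*1e3,(e[2]-.196)*1e3],1),"foot ctr",np.round([(F[:2]-B)@ex*1e3,(F[:2]-B)@ey*1e3,(F[2]-.196)*1e3],1),"lean",np.degrees(np.arcsin(A[2,1])).round(1),np.degrees(np.arcsin(A[2,0])).round(1))
    f=s["wrist_force"];print("F rack",np.round([f[:2]@ex,f[:2]@ey,f[2]],1),"M",np.round(s["ft_torque"],2),"w",s["gripper_width"].round(4));return s
E
python3 - <<'E'
from h import *
rep()
rot=down(YAW,17)
go(tcp_for_low(np.r_[B-.0065*ex,.2],rot,.0015),rot)
im,D=camera("wrist");s=state();cv2.imwrite("pics/w4.png",im)
E
```

```text
t 11.47 low edge rel bore x,y,z mm [-12.3  -5.7  33.1] foot ctr [-1.8 -5.7 36.2] lean 16.5 -0.2Traceback (most recent call last):
  File "<stdin>", line 2, in <module>
  File "h.py", line 55, in rep
    f=s["wrist_force"];print("F rack",np.round([f[:2]@ex,f[:2]@ey,f[2]],1),"M",np.round(s["ft_torque"],2),"w",s["gripper_width"].round(4));return s
                                                                                                              ^^^^^^^^^^^^^^^^^^^^^^^^
AttributeError: 'float' object has no attribute 'round'
```

```bash
sed -i 's/s\["gripper_width"\].round(4)/round(s["gripper_width"],4)/' h.py
python3 - <<'E'
from h import *
rep()
rot=down(YAW,17)
go(tcp_for_low(np.r_[B-.0065*ex,.202],rot,.0015),rot)
E
```

```text
t 11.47 low edge rel bore x,y,z mm [-12.3  -5.7  33.1] foot ctr [-1.8 -5.7 36.2] lean 16.5 -0.2
F rack [ 0.5 -0.8 -0.7] M [-0.    0.24 -0.01] w 0.0222
delta [ 0.0282 -0.0127  0.1377] turn [-0.0039  0.002  -0.0007] rows~ 0.7
```

Emit:
drive_tool --deltas '[1, 0.028, -0.013, 0.05, -0.004, 0.002, 0, 1, 0.028, -0.013, 0.1, -0.004, 0.002, 0, 1, 0.028, -0.013, 0.12, -0.004, 0.002, 0, 1, 0.028, -0.013, 0.12, -0.004, 0.002, 0]'

```text
time_s: 11.8
tcp_pos: [0.6679, -0.0647, 0.2572]
tool_rot: [[-0.15, 0.944, 0.295], [0.989, 0.144, 0.043], [-0.002, 0.298, -0.954]]
wrist_force: [-0.2, -0.0, -1.9]
gripper_width: 0.0219
gripper_force: 59.7
```

Run:
```python
from h import *
s=rep()
im,D=camera("wrist");cv2.imwrite("pics/w4.png",im)
rot=down(YAW,17)
go(tcp_for_low(np.r_[B-.0065*ex,.2],rot,.0015),rot)
```

```text
t 11.8 low edge rel bore x,y,z mm [-4.8 -1.4 13.1] foot ctr [ 5.7 -1.4 16.4] lean 17.4 -0.1
F rack [-0.2  0.  -1.9] M [-0.05  0.25 -0.06] w 0.0219
delta [ 0.007  -0.0231  0.0452] turn [ 0.0036  0.0012 -0.0008] rows~ 0.2
```

View pics/w4.png

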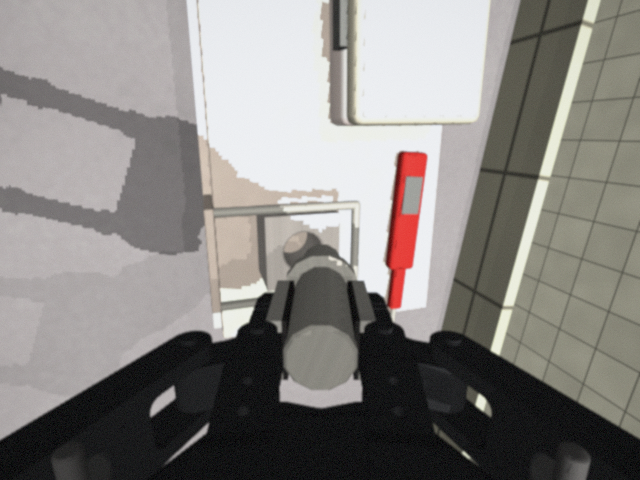

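The wrist view shows the bore mouth at (300,243) with the leaning pin's foot just over it, inside the loop. I'll lower it gently.

Emit:
drive_tool --deltas '[1, 0.007, -0.023, 0.02, 0.003, 0.001, 0, 1, 0.007, -0.023, 0.04, 0.003, 0.001, 0, 1, 0.007, -0.023, 0.045, 0.003, 0.001, 0, 1, 0.007, -0.023, 0.045, 0.003, 0.001, 0]'

```text
time_s: 12.18
tcp_pos: [0.6662, -0.0631, 0.2485]
tool_rot: [[-0.151, 0.945, 0.291], [0.989, 0.144, 0.044], [-0.0, 0.294, -0.956]]
wrist_force: [0.5, -0.1, -1.2]
gripper_width: 0.0217
gripper_force: 59.7
```

Run:
```python
from h import *
s=rep()
rot=down(YAW,17)
go(tcp_for_low(np.r_[B-.0065*ex,.193],rot,.0015),rot)
```

```text
t 12.18 low edge rel bore x,y,z mm [-6.5  0.5  4.3] foot ctr [4.1 0.5 7.6] lean 17.1 -0.0
F rack [ 0.5 -0.1 -1.2] M [-0.04  0.25  0.  ] w 0.0217
delta [-0.0027 -0.0105  0.035 ] turn [ 0.001   0.0002 -0.0005] rows~ 0.2
```

Emit:
drive_tool --deltas '[1, -0.002, -0.003, 0.008, 0.001, 0, 0, 1, -0.002, -0.005, 0.016, 0.001, 0, 0, 1, -0.002, -0.008, 0.024, 0.001, 0, 0, 1, -0.002, -0.01, 0.032, 0.001, 0, 0, 1, -0.002, -0.0105, 0.035, 0.001, 0, 0]'

```text
time_s: 12.6
tcp_pos: [0.6663, -0.0635, 0.2412]
tool_rot: [[-0.151, 0.945, 0.289], [0.989, 0.144, 0.044], [-0.0, 0.293, -0.956]]
wrist_force: [-0.3, -0.1, -1.4]
gripper_width: 0.0219
gripper_force: 59.7
```

Run:
```python
from h import *
s=rep()
```

```text
t 12.6 low edge rel bore x,y,z mm [-6.5  0.2 -3. ] foot ctr [4.  0.2 0.3] lean 17.0 -0.0
F rack [-0.3 -0.1 -1.4] M [-0.01  0.25  0.01] w 0.0219
```

Emit:
drive_tool --deltas '[1, 0, -0.005, -0.0015, 0, 0, 0, 1, 0, -0.01, -0.003, 0, 0, 0, 1, 0, -0.0145, -0.0045, 0, 0, 0, 1, 0, -0.019, -0.006, 0, 0, 0, 1, 0, -0.019, -0.006, 0, 0, 0]'

```text
time_s: 13.02
tcp_pos: [0.6624, -0.0642, 0.2418]
tool_rot: [[-0.151, 0.945, 0.29], [0.989, 0.144, 0.044], [-0.0, 0.293, -0.956]]
wrist_force: [-0.3, 0.5, -2.3]
gripper_width: 0.022
gripper_force: 59.7
```

Run:
```python
from h import *
s=rep()
```

```text
t 13.02 low edge rel bore x,y,z mm [-10.4   0.1  -2.4] foot ctr [0.1 0.1 0.9] lean 17.0 -0.0
F rack [-0.2  0.5 -2.3] M [-0.03  0.21  0.01] w 0.022
```

Still free. I'll keep sliding in 1 mm steps to find the front wall.

Emit:
drive_tool --deltas '[1, 0, -0.005, -0.0005, 0, 0, 0, 1, 0, -0.01, -0.001, 0, 0, 0, 1, 0, -0.01, -0.001, 0, 0, 0]'

```text
time_s: 13.27
tcp_pos: [0.6608, -0.0644, 0.2416]
tool_rot: [[-0.151, 0.945, 0.291], [0.989, 0.144, 0.044], [-0.0, 0.294, -0.956]]
wrist_force: [1.4, -0.7, -2.0]
gripper_width: 0.0218
gripper_force: 59.6
```

Run:
```python
from h import *
s=rep()
```

```text
t 13.27 low edge rel bore x,y,z mm [-12.    0.   -2.6] foot ctr [-1.4  0.   0.6] lean 17.1 -0.0
F rack [ 1.2 -0.9 -2. ] M [-0.03  0.01 -0.01] w 0.0218
```

Emit:
drive_tool --deltas '[1, 0, -0.005, -0.0015, 0, 0, 0, 1, 0, -0.005, -0.0015, 0, 0, 0]'

```text
time_s: 13.43
tcp_pos: [0.6604, -0.0645, 0.2418]
tool_rot: [[-0.151, 0.944, 0.292], [0.989, 0.144, 0.044], [-0.0, 0.295, -0.955]]
wrist_force: [4.5, 0.3, -2.5]
gripper_width: 0.0218
gripper_force: 59.4
```

Run:
```python
from h import *
s=rep()
```

```text
t 13.43 low edge rel bore x,y,z mm [-12.3   0.   -2.4] foot ctr [-1.8  0.   0.9] lean 17.2 -0.0
F rack [ 4.4 -0.4 -2.5] M [ 0.09 -0.55  0.02] w 0.0218
```

Emit:
drive_tool --deltas '[1, 0, 0.004, 0.001, 0, 0, 0, 1, 0, 0.002, 0.007, 0, 0, 0, 1, 0, 0.001, 0.013, 0, 0, 0, 1, 0, 0.001, 0.013, 0, 0, 0]'

```text
time_s: 13.77
tcp_pos: [0.6612, -0.0645, 0.2395]
tool_rot: [[-0.151, 0.945, 0.291], [0.989, 0.144, 0.044], [-0.001, 0.295, -0.956]]
wrist_force: [3.3, 0.7, 0.5]
gripper_width: 0.0222
gripper_force: 59.9
```

Run:
```python
from h import *
s=rep()
```

```text
t 13.77 low edge rel bore x,y,z mm [-11.6  -0.1  -4.7] foot ctr [-1.1 -0.1 -1.4] lean 17.1 -0.0
F rack [3.3 0.2 0.5] M [ 0.11 -0.49 -0.04] w 0.0222
```

Run:
```python
from h import *
s=state()
for l,x,z in ((13,-11.3,-4.7),(9,-11.4,-4.7),(5,-11.6,-4.8),(2,-11.9,-5),(0,-12,-5)):
    rot=down(YAW,l);go(tcp_for_low(np.r_[B+x*1e-3*ex+0.0*ey,.196+z*1e-3],rot,.0015),rot,s)
```

```text
delta [0.0002 0.0182 0.0051] turn [ 0.0345  0.0004 -0.0005] rows~ 0.6
delta [0.0002 0.0337 0.0105] turn [ 0.0678  0.0004 -0.0005] rows~ 1.1
delta [0.0002 0.048  0.0174] turn [ 0.1011  0.0004 -0.0005] rows~ 1.7
delta [0.0002 0.0576 0.0236] turn [ 0.1261  0.0004 -0.0005] rows~ 2.1
delta [0.0002 0.0644 0.0276] turn [ 0.1428  0.0004 -0.0005] rows~ 2.4
```

Emit:
drive_tool --deltas '[1, 0, 0.009, 0.002, 0.017, 0, 0, 1, 0, 0.018, 0.005, 0.034, 0, 0, 1, 0, 0.026, 0.008, 0.051, 0, 0, 1, 0, 0.034, 0.0105, 0.068, 0, 0, 1, 0, 0.034, 0.0105, 0.068, 0, 0]'

```text
time_s: 14.18
tcp_pos: [0.6683, -0.0633, 0.2387]
tool_rot: [[-0.152, 0.977, 0.151], [0.988, 0.15, 0.023], [-0.0, 0.153, -0.988]]
wrist_force: [-0.1, -1.3, -1.7]
gripper_width: 0.0226
gripper_force: 59.9
```

Run:
```python
from h import *
s=rep()
for l,x,z in ((5,-11.6,-4.8),(2,-11.9,-5),(0,-12,-5)):
    rot=down(YAW,l);go(tcp_for_low(np.r_[B+x*1e-3*ex+0.0*ey,.196+z*1e-3],rot,.0015),rot,s)
```

```text
t 14.18 low edge rel bore x,y,z mm [-11.4   0.1  -5.5] foot ctr [-0.5  0.1 -3.8] lean 8.8 -0.0
F rack [-0.3 -1.3 -1.7] M [0.05 0.12 0.01] w 0.0226
delta [-0.0004  0.0149  0.0007] turn [ 0.0316  0.0002 -0.0002] rows~ 0.5
delta [-0.0004  0.0253  0.0055] turn [ 0.0566  0.0002 -0.0003] rows~ 0.9
delta [-0.0004  0.0327  0.0084] turn [ 0.0733  0.0002 -0.0003] rows~ 1.2
```

Free of contact, so I'll finish straightening.

Emit:
drive_tool --deltas '[1, 0, 0.008, 0.001, 0.016, 0, 0, 1, 0, 0.016, 0.001, 0.033, 0, 0, 1, 0, 0.022, 0.004, 0.048, 0, 0, 1, 0, 0.028, 0.0065, 0.061, 0, 0, 1, 0, 0.0327, 0.008, 0.0733, 0, 0, 1, 0, 0.0327, 0.008, 0.0733, 0, 0]'

```text
time_s: 14.68
tcp_pos: [0.6744, -0.0623, 0.2373]
tool_rot: [[-0.151, 0.988, 0.0], [0.988, 0.151, 0.0], [0.0, 0.0, -1.0]]
wrist_force: [2.6, -0.2, -0.9]
gripper_width: 0.0222
gripper_force: 59.9
```

Run:
```python
from h import *
s=rep()
```

```text
t 14.68 low edge rel bore x,y,z mm [-12.5   0.2  -5.7] foot ctr [-1.5  0.2 -5.7] lean 0.0 0.0
F rack [ 2.5 -0.6 -0.9] M [ 0.05 -0.45 -0.01] w 0.0222
```

Emit:
drive_tool --deltas '[1, 0, 0.003, 0, 0, 0, 0, 1, 0, 0.003, 0.01, 0, 0, 0, 1, 0, 0.003, 0.02, 0, 0, 0, 1, 0, 0.003, 0.03, 0, 0, 0, 1, 0, 0.003, 0.04, 0, 0, 0, 1, 0, 0.003, 0.04, 0, 0, 0]'

```text
time_s: 15.18
tcp_pos: [0.6745, -0.0623, 0.2298]
tool_rot: [[-0.151, 0.989, 0.001], [0.989, 0.151, 0.0], [-0.0, 0.001, -1.0]]
wrist_force: [1.4, 0.6, -2.2]
gripper_width: 0.0218
gripper_force: 59.9
```

Run:
```python
from h import *
s=rep()
```

```text
t 15.18 low edge rel bore x,y,z mm [-12.4   0.1 -13.3] foot ctr [ -1.4   0.1 -13.2] lean 0.1 -0.0
F rack [ 1.5  0.4 -2.2] M [-0.01 -0.33 -0.06] w 0.0218
```

Emit:
drive_tool --deltas '[1, 0, 0.002, 0.012, 0, 0, 0, 1, 0, 0.002, 0.024, 0, 0, 0, 1, 0, 0.002, 0.036, 0, 0, 0, 1, 0, 0.002, 0.048, 0, 0, 0, 1, 0, 0.002, 0.06, 0, 0, 0, 1, 0, 0.002, 0.07, 0, 0, 0, 1, 0, 0.002, 0.07, 0, 0, 0]'

```text
time_s: 15.77
tcp_pos: [0.6747, -0.0622, 0.2153]
tool_rot: [[-0.151, 0.989, 0.0], [0.989, 0.151, 0.0], [0.0, 0.0, -1.0]]
wrist_force: [-0.2, 0.1, -2.1]
gripper_width: 0.0225
gripper_force: 59.8
```

Run:
```python
from h import *
s=rep()
```

```text
t 15.77 low edge rel bore x,y,z mm [-12.2   0.2 -27.7] foot ctr [ -1.2   0.2 -27.7] lean 0.0 0.0
F rack [-0.2  0.1 -2.1] M [-0.    0.05  0.  ] w 0.0225
```

About 4.3 mm remain, so I'll make a slow seating move.

Emit:
drive_tool --deltas '[1, 0, 0, 0.005, 0, 0, 0, 1, 0, 0, 0.01, 0, 0, 0, 1, 0, 0, 0.015, 0, 0, 0, 1, 0, 0, 0.019, 0, 0, 0, 1, 0, 0, 0.019, 0, 0, 0]'

```text
time_s: 16.18
tcp_pos: [0.6751, -0.0622, 0.2123]
tool_rot: [[-0.151, 0.989, 0.001], [0.989, 0.151, 0.0], [-0.0, 0.001, -1.0]]
wrist_force: [0.3, -0.9, -2.0]
gripper_width: 0.0221
gripper_force: 59.8
```

Emit:
drive_tool --deltas '[1, 0, 0, 0.005, 0, 0, 0, 1, 0, 0, 0.01, 0, 0, 0, 1, 0, 0, 0.01, 0, 0, 0]'

```text
time_s: 16.43
tcp_pos: [0.6754, -0.0622, 0.2111]
tool_rot: [[-0.151, 0.989, 0.002], [0.989, 0.151, -0.0], [-0.0, 0.002, -1.0]]
wrist_force: [-0.9, -0.9, 0.9]
gripper_width: 0.0219
gripper_force: 60.3
```

Run:
```python
from h import *
s=rep()
```

```text
t 16.43 low edge rel bore x,y,z mm [-11.4   0.  -31.9] foot ctr [ -0.4   0.  -31.9] lean 0.1 -0.0
F rack [-1.1 -0.8  0.9] M [-0.    0.19  0.01] w 0.0219
```

Emit:
drive_tool --deltas '[1, 0, 0, 0.005, 0, 0, 0, 1, 0, 0, 0.005, 0, 0, 0]'

```text
time_s: 16.6
tcp_pos: [0.6754, -0.0622, 0.211]
tool_rot: [[-0.151, 0.989, 0.003], [0.989, 0.151, -0.0], [-0.001, 0.002, -1.0]]
wrist_force: [-2.6, 1.0, 4.6]
gripper_width: 0.0222
gripper_force: 60.7
```

Emit:
drive_tool --deltas '[1, 0, 0, 0.005, 0, 0, 0, 1, 0, 0, 0.005, 0, 0, 0]'

```text
time_s: 16.77
tcp_pos: [0.6754, -0.0622, 0.211]
tool_rot: [[-0.151, 0.989, 0.003], [0.989, 0.151, -0.0], [-0.001, 0.003, -1.0]]
wrist_force: [-3.4, 0.9, 8.1]
gripper_width: 0.022
gripper_force: 60.9
```

Seated: z is fixed and the force is rising. I'll unload, open, then retreat straight up.

Emit:
drive_tool --deltas '[1, 0, 0, -0.012, 0, 0, 0, 0.4, 0, 0, -0.012, 0, 0, 0, 0, 0, 0, -0.012, 0, 0, 0, -0.5, 0, 0, -0.012, 0, 0, 0, -1, 0, 0, -0.012, 0, 0, 0, -1, 0, 0, -0.012, 0, 0, 0, -1, 0, 0, -0.012, 0, 0, 0, -1, 0, 0, -0.012, 0, 0, 0]'

```text
time_s: 17.43
tcp_pos: [0.6752, -0.0622, 0.2107]
tool_rot: [[-0.151, 0.989, 0.001], [0.989, 0.151, 0.0], [-0.0, 0.001, -1.0]]
wrist_force: [0.4, 0.5, 1.0]
gripper_width: 0.0852
gripper_force: 0.0
```

Emit:
drive_tool --deltas '[-1, 0, 0, -0.08, 0, 0, 0, -1, 0, 0, -0.2, 0, 0, 0, -1, 0, 0, -0.35, 0, 0, 0, -1, 0, 0, -0.55, 0, 0, 0, -1, -0.2, 0, -0.7, 0, 0, 0, -1, -0.4, 0, -0.75, 0, 0, 0, -1, -0.4, 0, -0.75, 0, 0, 0, -1, -0.4, 0, -0.75, 0, 0, 0]'

```text
time_s: 18.1
tcp_pos: [0.6877, -0.1442, 0.3626]
tool_rot: [[-0.148, 0.989, 0.005], [0.989, 0.148, -0.001], [-0.002, 0.004, -1.0]]
wrist_force: [-0.1, 0.9, -0.2]
gripper_width: 0.0857
gripper_force: 0.0
```

Run:
```python
from h import *
s=state();print(s["tcp_pos"],s["wrist_force"],s["time_s"])
im,D=camera("wrist");P,u,v=cloud("wrist",D,s)
q=(np.hypot(P[:,0]-.675,P[:,1]+.062)<.02)&(P[:,2]>.23)&(P[:,2]<.28);print("pin top",q.sum(),P[q].mean(0),np.percentile(P[q][:,2],[5,50,95]))
cv2.imwrite("pics/w5.png",im[:400])
```

```text
[ 0.68774495 -0.14423106  0.3625863 ] [-0.10298436  0.87999955 -0.22508396] 18.1
pin top 1073 [ 0.67554468 -0.06189724  0.25319912] [0.2519589  0.25322337 0.25447933]
```

View pics/w5.png

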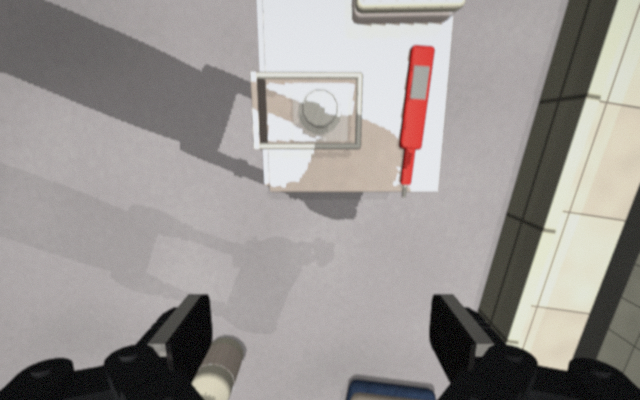

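The pin stands upright in the bore at (320,108), inside the loop. Its top is at z = 0.253 m against 0.254 m expected when home, and the thermometer and mask case are where they were.

```bash
python3 -c "
from workcell import *
print(job_done())"
```

```text
the job is handed in; nothing more can be done
None
```

I swung the door shut, seated the pin fully in the bore through the loop (leaned in at about 17°, then straightened), released it and handed the job in at about 18 s.

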